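# Check a hanging toy blank for straightness and file it in the stand

## Task

Lift the bear blank (the one with two round ears) up and off its peg and check it against the steel angle plate: hold its plain back upright and flat against the middle of the plate's front face for a moment, then turn it a quarter round and hold either of its long narrow side edges upright along the middle of the face in the same way. Then stand it on its foot, fully down, in the middle of the empty slot of the wooden stand and let go; leave the other blanks and the log animal where they are.

Things in the scene. Friction and masses are not known exactly. Their poses are not given: they have to be found in the camera images.
- bear: The bear: plywood blank 12 mm thick (x), 70 wide (y), 125 tall without ears (z up), 70 g; origin at the centre of its round 32 mm hole, 50 mm below its top edge and 75 above its flat foot; eyes painted on the -x side, +x side plain. Two round ears rise 12 mm above the top corners. It hangs by its hole on one of the rack's pegs (which one varies), free to swing, painted side to the peg's tip
- bear_back (a point): point on the middle of the bear's plain back (+x side), 30 mm below its hole centre; axes of the bear
- bear_left (a point): point on the middle of the bear's narrow edge at +y, 30 mm below its hole centre; axes of the bear
- bear_right (a point): point on the middle of the bear's narrow edge at -y, 30 mm below its hole centre; axes of the bear
- bear_foot (a point): middle of the bear's foot, 75 mm below its hole centre; axes of the bear
- cat: The cat: a blank like the bear in every size and axis, but with two small pointed ears rising 14 mm above its top edge. It hangs on another peg; leave it there
- rabbit: The rabbit: a blank like the bear in every size and axis, but with two long upright ears, 16 mm wide, rising 50 mm above its top edge. It hangs on another peg; leave it there
- rack: Fixed wooden rack. Origin on the bench below the front face of its cross bar, at mid-length; y along the bar, pegs point along -x. Base 300 mm long, 18 mm high, x -20 to 80 mm. Bar 20 mm thick (x 0 to 20), top at z 190 mm. Pegs at y = -95, 0 and 95 mm. Blanks hang at x = -35 mm with the hole centre at z 168 mm
- rack_peg (a point): root of the rack's middle peg, on the bar's front face; axes of the rack. Each of the 3 pegs is a level 8 mm steel rod, axis at z 180 mm, 72 mm long, its last 14 mm upturned to z 194 mm. The peg bears on the top of the hole: the blank must rise 10 to 24 mm for its hole to pass over the tip along -x
- angle: Fixed steel angle plate (bent bracket). Origin on the bench at the foot of its upright leg's flat front face, at mid-width; that face looks along -x, is 100 mm wide (y) and 110 mm high; the leg is 10 mm thick and its foot and gussets run behind it to x = 75 mm. Rigid
- angle_face (a point): middle of the angle plate's front face, 55 mm above the bench; axes of the angle plate
- stand: Fixed wooden stand, 130 mm (x) by 100 mm (y), 45 mm high, origin in the middle of its underside. Two slots, open at the top and at both ends, run along y at x = -30 mm (empty) and x = 30 mm (holds the domed blank); each is 17 mm wide and 32 mm deep, its floor 13 mm above the bench
- stand_slot (a point): middle of the floor of the empty slot; axes of the stand (the slot runs along y)
- dome: The domed blank: like the bear in every size and axis, but with one broad dome rising 20 mm above its top edge. It stands with some play in the other slot; leave it there
- log_animal: finished toy animal made of a bark log, 100 mm long (x), 48 mm across, on four peg legs, 90 mm high with its horns; origin on the bench under its middle; loose, about 150 g; leave it there

How it is judged:
On the way, in this order (a step that is already met when the one before it is completed fails the run):
1. the bear is off its peg and clear of the rack (distance of bear from where it was at the start of the episode above 0.06 m and contact force between bear and rack below 0.05 N), for 0.1 s.
2. the bear's plain back is held upright and flat against the middle of the angle plate's front face (x of bear_back in the frame of angle_face between -0.004 and 0.004 m and y of bear_back in the frame of angle_face between -0.035 and 0.035 m and z of bear_back in the frame of angle_face between -0.04 and 0.04 m and contact force between bear and angle above 0.5 N and angle between the x axis of bear and the x axis of angle, either way round below 0.08 rad and angle between bear's own z axis and vertical below 0.12 rad), for 0.3 s.
3. one of the bear's long narrow edges is held there in the same way (((x of bear_left in the frame of angle_face between -0.004 and 0.004 m and y of bear_left in the frame of angle_face between -0.035 and 0.035 m and z of bear_left in the frame of angle_face between -0.04 and 0.04 m and contact force between bear and angle above 0.5 N and angle between the y axis of bear and the x axis of angle, either way round below 0.08 rad and angle between bear's own z axis and vertical below 0.12 rad) or (x of bear_right in the frame of angle_face between -0.004 and 0.004 m and y of bear_right in the frame of angle_face between -0.035 and 0.035 m and z of bear_right in the frame of angle_face between -0.04 and 0.04 m and contact force between bear and angle above 0.5 N and angle between the y axis of bear and the x axis of angle, either way round below 0.08 rad and angle between bear's own z axis and vertical below 0.12 rad))), for 0.3 s.
At the end, for the whole second after the job is handed in: The bear stands at rest in the empty slot, nothing holding it: foot within 5 mm of the slot floor and 25 mm of mid-slot, leaning under 0.22 rad (the slot's play); the cat, rabbit, domed blank and log animal are within 25 mm of where they began (x of bear_foot in the frame of stand_slot between -0.009 and 0.009 m and y of bear_foot in the frame of stand_slot between -0.025 and 0.025 m and z of bear_foot in the frame of stand_slot below 0.005 m and angle between bear's own z axis and vertical below 0.22 rad and linear speed of bear below 0.04 m/s and angular speed of bear below 0.5 rad/s and distance of each of cat, rabbit, dome, log_animal from where it was at the start of the episode below 0.025 m); the robot touches nothing.
It fails at once if the cat blank is shifted more than 25 mm (distance of cat from where it was at the start of the episode above 0.025 m).
It fails at once if the rabbit blank is shifted more than 25 mm (distance of rabbit from where it was at the start of the episode above 0.025 m).
It fails at once if the domed blank in the stand is shifted more than 25 mm (distance of dome from where it was at the start of the episode above 0.025 m).
It fails at once if the log animal is shifted more than 25 mm (distance of log_animal from where it was at the start of the episode above 0.025 m).
It also fails if it takes over 72 s, if anything falls off the work surface, if the arm or the gripper's body presses on something with over 40 N, if the wrist force passes 120 N, or if a joint passes its speed limit or range.

## Robot

A 6-joint arm with a two-finger parallel gripper is mounted at the origin on the work surface. World frame = base frame: x ahead of the robot, y to its left, z up, the work surface at z = 0. Lengths are in m, angles in rad, forces in N, time in s.
With the tool pointing down it reaches from about 0.35 to 0.975 m from the base axis. Payload 4.9 kg.
Tool frame: the origin (TCP) lies midway between the tips of the shut fingers; the grasp point (between the pads) lies 19 mm behind it; z points along the fingers, y is the line along which they close (so a half turn about z gives the same grasp; the last joint's range is limited). The gripper opens to 85 mm and grips with 20 to 120 N. Pads are 22 mm wide; open, the fingers measure 114 mm over their backs; the gripper's body (76 mm by 85 mm) begins 54 mm behind the grasp point. The pads swing forward as they close: fully open they stand 13 mm farther back than shut.
Start: joints at [-1.4, 0.053, 1.613, -0, 1.476, -0.119], TCP at [0.179, -0.599, 0.231] pointing down, gripper open.
Joint ranges: [-3.01, 3.01], [-1.01, 2.22], [0.06, 2.58], [-1.02, 4.17], [0.09, 2.62], [-3.14, 3.14]. Speed limits (rad/s): [2.57, 2.57, 3.14, 3.14, 3.14, 3.14].

## Interface

Orientations are given as a unit quaternion [w, x, y, z].
In Python, from plant import manip gives the robot as it stands.
- The arm moves only by the shell command python3 shift.py, which reads ROWS from standard input. ROWS is 1 to 5 rows, one to a line, with the numbers parted by spaces; each row has 7 numbers: the opening from 0.0 (shut) to 1.0 (fully open), then dx, dy, dz in m, then a rotation vector rx, ry, rz in rad; each row shifts and turns the commanded pose from where the row before left it, along the tool's axes as they then stand; what a row does not reach is not made up. A row lasts 1/8 s, in which the tool goes at most 0.0625 m and 0.188 rad, less where a joint would pass 70% of its speed; a pose out of reach is approached as far as the arm can. The fingers move at their own pace and stop on an object; the grip force is fixed at half the most. Time passes only in rows, so rows that do not move let the fingers close. It prints the time, the measured TCP pose, the force, the opening and the grip force at its end. Input that does not fit is refused with a message, and nothing moves.
- manip.state(): the state, without advancing time (a new reading comes with each control period).
- manip.grab_frame(name): name is "side" or "top" or "wrist"; returns the picture (480x640x3 uint8, red, green, blue); there is no depth.
- manip.camera_params(name): a dict with "intrinsics" (3x3 intrinsics, pixels), "k1" (the pictures are not rectified: a ray, as slopes to the right and down, at radius r is drawn at 1 + k1 r^2 times it, then the intrinsics apply), "xyz" and "orientation" of the camera in the world. Camera axes: x right, y down, z forward; pixel columns grow to the right and rows downward; lengths in m; the calibration is good to about 2 mm. A picture is of the moment at which its call begins: read the wrist's pose just before it. camera_params takes no time and is no camera call; for the wrist camera it gives the pose at the moment of the call.
- manip.job_done(): hands the job in; it is judged then, once.
The state is a dict: "time": time; "joint_pos": joint angles; "joint_vel": joint speeds; "joint_efforts": joint torques, N m; "tool_pos": TCP position; "tool_rot": TCP orientation; "contact_force": force on the tool from outside, world axes, zero at the start; "ft_torque": the same for the moment, N m; "gripper_width": opening from 0.0 (shut) to 1.0 (fully open); "grasp_force": force on a finger pad.
Only numpy, scipy, OpenCV 4.12 (cv2) and the standard library are available. Lean on these libraries where they do the work, as an engineer would, in place of code of your own. Each camera call takes 0.05 s, during which the arm holds its last target. There are 200 camera calls.

## Working session

There is one attempt and no reset: what is moved stays moved. The work goes in short steps, Python scripts to look and compute and a shell command to move; the robot and the scene stay as the last step left them, time stands still between calls to the robot, and variables do not carry over. Pictures are saved under pics/ and viewed, at most 10 in all, crops included, and the job is handed in when it is done.

```bash
ls; mkdir -p pics; python3 - <<'E'
from plant import manip
import cv2
for n in("side","top","wrist"):
    p=manip.camera_params(n);print(n,p)
    cv2.imwrite(f"pics/{n}0.png",manip.grab_frame(n)[:,:,::-1])
print(manip.state())
E
```

```text
pics
plant.py
shift.py
side {'intrinsics': array([[506.9192684 ,   0.        , 318.34108217],
       [  0.        , 506.9192684 , 244.31560875],
       [  0.        ,   0.        ,   1.        ]]), 'k1': 0.016921360602351672, 'xyz': array([0.2312152 , 0.60952952, 0.72001156]), 'orientation': array([ 0.08867266, -0.1974229 ,  0.88760985, -0.40658345])}
top {'intrinsics': array([[467.66108144,   0.        , 316.49686319],
       [  0.        , 467.66108144, 236.03656284],
       [  0.        ,   0.        ,   1.        ]]), 'k1': -0.03421515203924719, 'xyz': array([ 0.38717047, -0.00569121,  0.90432944]), 'orientation': array([-0.06744505,  0.71071418, -0.69795312,  0.05655048])}
wrist {'intrinsics': array([[394.55759056,   0.        , 313.93193579],
       [  0.        , 394.55759056, 249.65708158],
       [  0.        ,   0.        ,   1.        ]]), 'k1': -0.07858783030818639, 'xyz': array([ 0.25060332, -0.57662507,  0.37301858]), 'orientation': array([ 0.12016553,  0.79304427, -0.590239  , -0.09087878])}
{'time': 0.15, 'joint_pos': array([-1.39998808e+00,  5.32220776e-02,  1.61396683e+00,  4.98672399e-05,
        1.47599389e+00, -1.19040351e-01]), 'joint_vel': array([-4.06068083e-05, -2.62850511e-03, -2.65113904e-03,  3.12424094e-04,
       -1.50336230e-03, -1.39561161e-04]), 'joint_efforts': array([ 5.23150811e-04, -3.94242024e+01, -3.70722413e+01, -1.07491551e-04,
        4.61694697e-03,  1.83640942e-06]), 'tool_pos': array([ 0.17853729, -0.59845836,  0.23034201]), 'tool_rot': array([-7.95445269e-04,  9.89516872e-01,  1.44415123e-01,  4.23422678e-06]), 'contact_force': array([ 0.11790387, -0.16014595, -0.85022565]), 'ft_torque': array([-0.03705158, -0.01064984, -0.06194586]), 'grasp_force': 0.0, 'gripper_width': 0.9967083840495311}
```
View pics/top0.png

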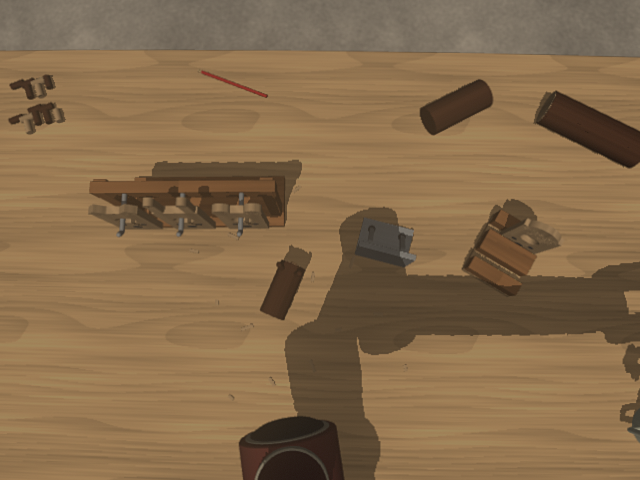

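View pics/side0.png

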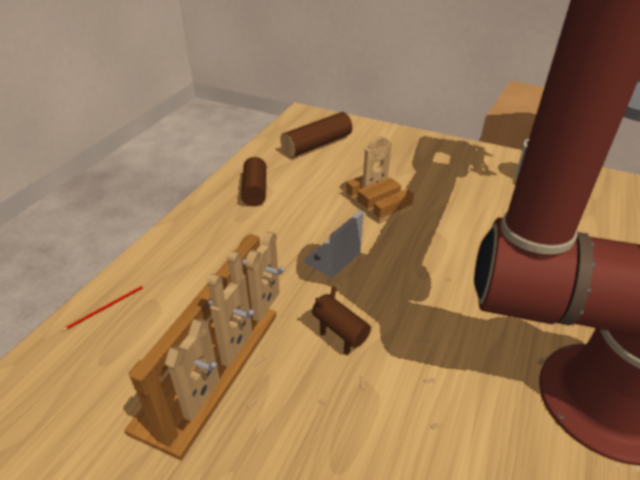

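```bash
python3 - <<'E'
import cv2,numpy as np
s=cv2.imread("pics/side0.png");t=cv2.imread("pics/top0.png")
R=lambda a,w,h:cv2.resize(a,(w,h),interpolation=cv2.INTER_CUBIC)
a=R(s[220:440,130:290],400,550)
b=R(t[200:280,340:430],400,275) 
c=R(t[190:300,450:570],400,275)
cv2.imwrite("pics/c1.png",np.hstack([a,np.vstack([b,c])]))
cv2.imwrite("pics/c2.png",np.vstack([R(t[165:245,80:300],800,290),R(s[200:340,280:400],400,300).repeat(2,1)[:, :800]]))
E
```

View pics/c1.png

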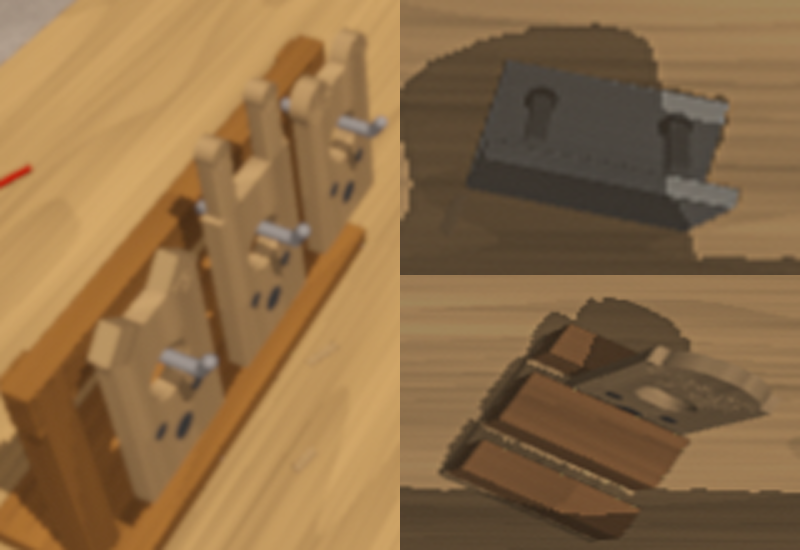

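View pics/c2.png

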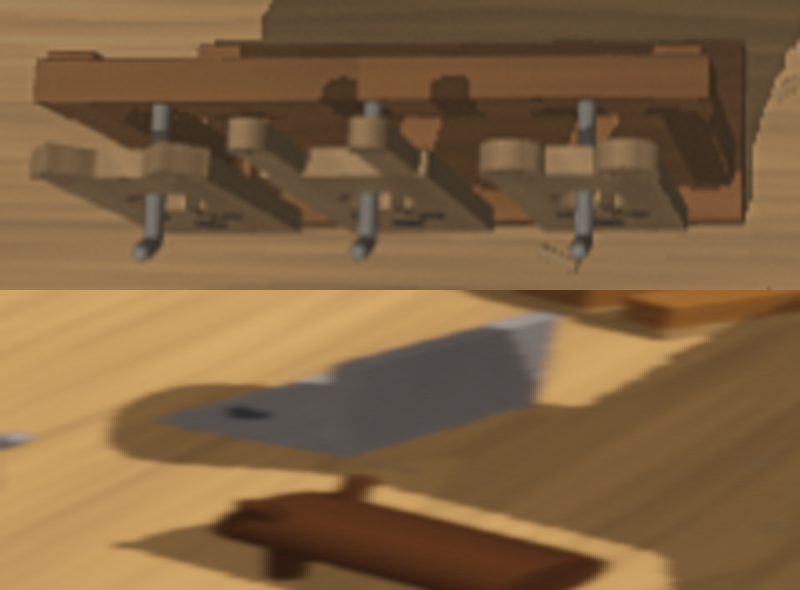

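```bash
cat > h.py <<'E'
import numpy as np,cv2
from scipy.spatial.transform import Rotation as R
from plant import manip
Q=lambda q:R.from_quat([q[1],q[2],q[3],q[0]])
def ray(p,uv):
    K=p["intrinsics"];d=np.array([[p["k1"],0,0,0,0]],float)
    xy=cv2.undistortPoints(np.array([[uv]],float),K,d)[0,0]
    return Q(p["orientation"]).apply([xy[0],xy[1],1.])
def onz(p,uv,z):
    r=ray(p,uv);return p["xyz"]+r*(z-p["xyz"][2])/r[2]
def proj(p,X):
    c=Q(p["orientation"]).inv().apply(np.asarray(X)-p["xyz"]);m=c[:2]/c[2]
    m=m*(1+p["k1"]*(m@m));return p["intrinsics"][:2,:2]@m+p["intrinsics"][:2,2]
def togo(pt,yaw_y):
    """shift in tool axes (pos, rotvec) from the measured pose to TCP pt, tool down with tool y at yaw_y (mod pi)"""
    s=manip.state();T=Q(s["tool_rot"]);best=None
    for a in (yaw_y,yaw_y+np.pi):
        y=np.array([np.cos(a),np.sin(a),0]);z=np.array([0,0,-1.]);G=R.from_matrix(np.c_[np.cross(y,z),y,z])
        rv=(T.inv()*G).as_rotvec()
        if best is None or np.linalg.norm(rv)<np.linalg.norm(best):best=rv
    return T.inv().apply(np.asarray(pt)-s["tool_pos"]).round(4),best.round(3)
E
python3 - <<'E'
from h import *
p=manip.camera_params("top")
A=lambda x,y:(80+x/3.636,165+y/3.625)
B=lambda x,y:(340+(x-400)/4.444,200+y/3.4375)
C=lambda x,y:(450+(x-400)/3.333,190+(y-275)/2.5)
f=lambda n,uv,z:print(n,onz(p,uv,z).round(4))
f("bar front L",A(35,100),.19);f("bar front R",A(708,98),.19)
for x in(145,362,580):f("tip",A(x,250),.194)
f("earL",A(510,142),.230);f("earR",A(628,140),.230)
f("face botL",B(470,185),0);f("face botR",B(690,230),0);f("face topR",B(740,190),.11);f("topL",B(490,160),.11)
for q in[(535,372),(690,440),(655,490),(500,425),(640,510),(610,540),(445,470)]:f("stand",C(*q),.045)
f("log",(285,288),.06)
s=manip.camera_params("side")
# bear position prediction check: tip in side crop
print(proj(s,onz(p,A(580,250),.194)),130+375/2.5,220+128/2.5)
E
```

```text
bar front L [0.5784 0.3715 0.19  ]
bar front R [0.5833 0.074  0.19  ]
tip [0.5112 0.3138 0.194 ]
tip [0.5128 0.2195 0.194 ]
tip [0.5143 0.1258 0.194 ]
earL [0.5525 0.1502 0.23  ]
earR [0.5541 0.1017 0.23  ]
face botL [ 0.5136 -0.0673  0.    ]
face botR [ 0.4896 -0.1634  0.    ]
face topR [ 0.4975 -0.1637  0.11  ]
topL [ 0.5109 -0.0675  0.11  ]
stand [ 0.5588 -0.3162  0.045 ]
stand [ 0.5088 -0.4006  0.045 ]
stand [ 0.4714 -0.3788  0.045 ]
stand [ 0.5183 -0.2948  0.045 ]
stand [ 0.4565 -0.3697  0.045 ]
stand [ 0.4344 -0.3519  0.045 ]
stand [ 0.4843 -0.2629  0.045 ]
log [0.4409 0.0637 0.06  ]
[282.70614072 266.28245467] 280.0 271.2
```

```bash
python3 - <<'E'
from h import *
s=manip.state();p=manip.camera_params("wrist")
T=Q(s["tool_rot"]).inv()
print(T.apply(p["xyz"]-s["tool_pos"]),T.apply(Q(p["orientation"]).apply([0,0,1])))
print(togo([.42,-.37,.33],-.5))
E
```

```text
[ 0.07532912 -0.00050858 -0.14281167] [-2.98133003e-01 -1.52637743e-04  9.54524326e-01]
(array([ 0.2967, -0.1501, -0.0994]), array([-0.001, -0.001, -0.781]))
```

```bash
echo '0.4 0.042 -0.023 -0.01 0 0 0
0.4 0.042 -0.023 -0.01 0 0 0
0.4 0.042 -0.023 -0.01 0 0 0
0.4 0.042 -0.023 -0.01 0 0 0
0.4 0.042 -0.023 -0.01 0 0 0' | python3 shift.py
echo '0.4 0.042 -0.023 -0.01 0 0 0
0.4 0.042 -0.023 -0.01 0 0 0
0.4 0.042 -0.023 -0.01 0 0 0
0.4 0.042 -0.023 -0.01 0 0 0
0.4 0.042 -0.023 -0.01 0 0 0' | python3 shift.py
echo '0.4 0 0 0 0 0 -0.156
0.4 0 0 0 0 0 -0.156
0.4 0 0 0 0 0 -0.156
0.4 0 0 0 0 0 -0.156
0.4 0 0 0 0 0 -0.156' | python3 shift.py
python3 - <<'E'
from h import *
import pickle
p=manip.camera_params("wrist");im=manip.grab_frame("wrist")
pickle.dump((p,im),open("w1.pkl","wb"));cv2.imwrite("pics/w1.png",im[:,:,::-1])
print(manip.state()["tool_pos"],togo([.503,-.1,.33],-.2))
E
```

```text
time: 0.78
tool_pos: [0.3478, -0.4274, 0.2813]
tool_rot: [-0.0, 0.99, 0.144, -0.0]
contact_force: [0.1, -1.3, 1.3]
gripper_width: 0.403
grasp_force: 0.0
time: 1.4
tool_pos: [0.5162, -0.2571, 0.3313]
tool_rot: [-0.0, 0.99, 0.144, -0.0]
contact_force: [0.9, -0.7, -0.3]
gripper_width: 0.396
grasp_force: 0.0
time: 2.02
tool_pos: [0.5152, -0.2584, 0.3308]
tool_rot: [-0.0, 0.859, 0.512, -0.0]
contact_force: [0.7, 0.0, -0.6]
gripper_width: 0.4
grasp_force: 0.0
[ 0.515208   -0.25837834  0.33078814] (array([ 0.1338, -0.0857,  0.0009]), array([-0.001, -0.   , -0.293]))
```

View pics/w1.png

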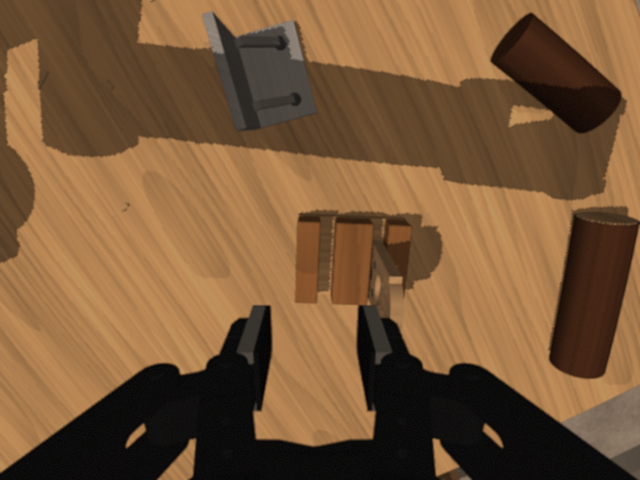

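```bash
python3 - <<'E'
import cv2,numpy as np
w=cv2.imread("pics/w1.png")
R=lambda a,s:cv2.resize(a,None,fx=s,fy=s,interpolation=cv2.INTER_CUBIC)
a=R(w[0:140,195:325],3.0);b=R(w[205:315,285:415],3.0)
c=np.zeros((420,790,3),np.uint8);c[:420,:390]=a;c[:330,400:]=b
cv2.imwrite("pics/c3.png",c)
E
```

```text
(no output)
```

View pics/c3.png

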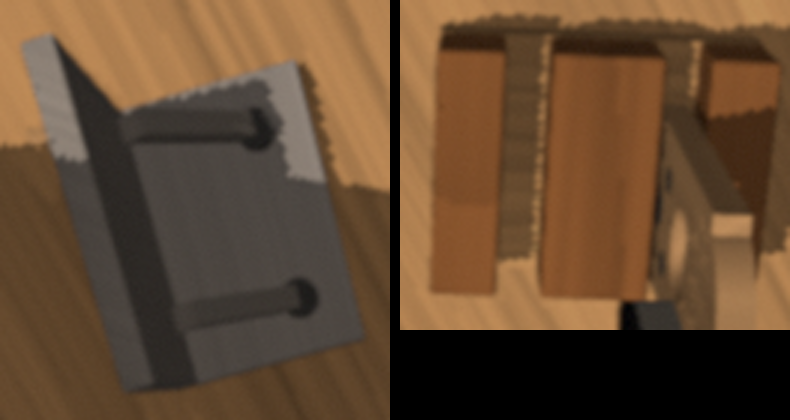

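```bash
python3 - <<'E'
from h import *
import pickle
p,_=pickle.load(open("w1.pkl","rb"))
u=lambda x,y,ox,oy:(ox+(x+.5)/3-.5,oy+(y+.5)/3-.5)
ang=lambda a,b:np.arctan2(a[1]-b[1],a[0]-b[0])
def seg(n,a,b,o,z):
    A=onz(p,u(*a,*o),z);B=onz(p,u(*b,*o),z)
    print(n,A.round(4),B.round(4),"len",np.linalg.norm(A-B).round(4),"mid",((A+B)/2).round(4),"yaw",np.round(ang(A,B)-np.pi/2,3))
P=(195,0);S=(285,205)
seg("face top",(22,45),(125,390),P,.11)
seg("leg back top",(55,35),(155,386),P,.11)
seg("foot rear",(298,62),(363,337),P,.010)
for n,a,b in[("lblock L",(40,50),(32,293)),("lblock R",(105,50),(97,293)),("mblock L",(152,54),(142,297)),("mblock R",(263,54),(250,300))]:seg(n,a,b,S,.045)
E
```

```text
face top [ 0.5118 -0.064   0.11  ] [ 0.4887 -0.1595  0.11  ] len 0.0982 mid [ 0.5003 -0.1118  0.11  ] yaw -0.238
leg back top [ 0.5213 -0.0664  0.11  ] [ 0.4971 -0.1628  0.11  ] len 0.0993 mid [ 0.5092 -0.1146  0.11  ] yaw -0.246
foot rear [ 0.5845 -0.0823  0.01  ] [ 0.5599 -0.1769  0.01  ] len 0.0978 mid [ 0.5722 -0.1296  0.01  ] yaw -0.255
lblock L [ 0.4868 -0.2711  0.045 ] [ 0.4361 -0.3558  0.045 ] len 0.0988 mid [ 0.4614 -0.3134  0.045 ] yaw -0.539
lblock R [ 0.508  -0.2825  0.045 ] [ 0.4587 -0.368   0.045 ] len 0.0987 mid [ 0.4834 -0.3253  0.045 ] yaw -0.523
mblock L [ 0.5227 -0.2921  0.045 ] [ 0.4736 -0.378   0.045 ] len 0.0989 mid [ 0.4981 -0.3351  0.045 ] yaw -0.518
mblock R [ 0.5591 -0.3117  0.045 ] [ 0.5108 -0.3997  0.045 ] len 0.1003 mid [ 0.5349 -0.3557  0.045 ] yaw -0.502
```

```bash
python3 - <<'E'
from h import *
print(togo([.5475,.125,.33],.0165))
E
```

```text
(array([ 0.353 , -0.1529,  0.0009]), array([-0.001, -0.   , -0.509]))
```

```bash
echo '0.4 0.044 -0.019 0 0 0 0
0.4 0.044 -0.019 0 0 0 0
0.4 0.044 -0.019 0 0 0 0
0.4 0.044 -0.019 0 0 0 0' | python3 shift.py >/dev/null
echo '0.4 0.044 -0.019 0 0 0 0
0.4 0.044 -0.019 0 0 0 0
0.4 0.044 -0.019 0 0 0 0
0.4 0.044 -0.019 0 0 0 0' | python3 shift.py >/dev/null
echo '0.4 0 0 0 0 0 -0.17
0.4 0 0 0 0 0 -0.17
0.4 0 0 0 0 0 -0.17
0.4 0 0 0 0 0 0' | python3 shift.py
python3 - <<'E'
from h import *
import pickle
p=manip.camera_params("wrist");im=manip.grab_frame("wrist")
pickle.dump((p,im),open("w2.pkl","wb"));cv2.imwrite("pics/w2.png",im[:,:,::-1])
print(togo([.5475,.125,.33],.0165))
E
```

```text
time: 3.58
tool_pos: [0.551, 0.1233, 0.331]
tool_rot: [-0.0, 0.705, 0.709, -0.0]
contact_force: [-0.1, 0.2, -0.6]
gripper_width: 0.401
grasp_force: 0.0
(array([ 0.0018, -0.0035,  0.001 ]), array([-0.   ,  0.   , -0.012]))
```

View pics/w2.png

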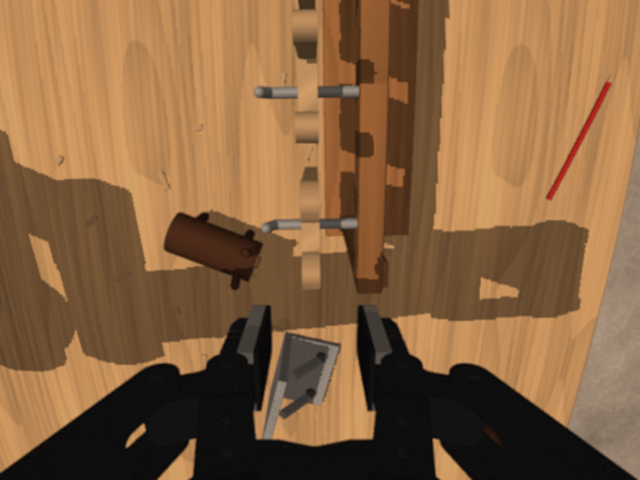

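```bash
python3 - <<'E'
from h import *
import pickle
p,im=pickle.load(open("w2.pkl","rb"))
hsv=cv2.cvtColor(im,cv2.COLOR_RGB2HSV)
for r in(190,200,265,275,280):print(r,[tuple(int(v) for v in im[r,c]) for c in range(298,325,2)])
print("tip",onz(p,(266,229),.194),"root",onz(p,(357,224),.18),"midpeg tip",onz(p,(260,92),.194),"root",onz(p,(357,91),.18))
for r,z in((178,.230),(218,.230),(253,.23),(290,.23)):print(r,onz(p,(303,r),z).round(4),onz(p,(320,r),z).round(4))
E
```

```text
190 [(190, 138, 88), (175, 130, 85), (171, 127, 84), (171, 128, 86), (171, 127, 84), (172, 129, 86), (172, 128, 85), (173, 129, 86), (173, 129, 86), (171, 127, 84), (176, 131, 85), (190, 139, 88), (193, 140, 88), (166, 118, 72)]
200 [(192, 140, 89), (192, 143, 94), (193, 143, 96), (192, 142, 96), (193, 144, 95), (192, 144, 96), (193, 144, 96), (192, 144, 95), (193, 143, 96), (194, 145, 97), (192, 142, 94), (191, 139, 88), (193, 140, 89), (170, 122, 76)]
265 [(108, 78, 49), (114, 84, 52), (161, 118, 78), (177, 131, 88), (177, 131, 87), (178, 133, 89), (178, 132, 87), (178, 132, 88), (177, 131, 88), (178, 131, 89), (175, 129, 87), (131, 97, 63), (101, 73, 47), (108, 78, 50)]
275 [(108, 79, 50), (113, 82, 52), (168, 125, 82), (191, 142, 95), (190, 141, 93), (190, 142, 95), (189, 142, 94), (189, 142, 94), (189, 142, 94), (190, 141, 94), (187, 140, 93), (138, 101, 65), (102, 73, 47), (109, 79, 50)]
280 [(107, 77, 49), (110, 80, 50), (153, 115, 75), (171, 128, 85), (171, 128, 85), (171, 127, 85), (171, 127, 85), (171, 127, 84), (170, 126, 84), (170, 126, 84), (171, 127, 84), (134, 99, 64), (102, 74, 46), (109, 79, 51)]
tip [0.51488084 0.12806398 0.194     ] root [0.58290785 0.12889545 0.18      ] midpeg tip [0.5132532  0.22272327 0.194     ] root [0.57954022 0.22492916 0.18      ]
178 [0.543  0.1697 0.23  ] [0.5534 0.1698 0.23  ]
218 [0.543  0.1446 0.23  ] [0.5537 0.1447 0.23  ]
253 [0.5429 0.1214 0.23  ] [0.554  0.1214 0.23  ]
290 [0.5429 0.0954 0.23  ] [0.5543 0.0954 0.23  ]
```

```bash
echo '0.4 0.0045 -0.0025 0.02 0 0 -0.012
0.4 0 0 0.04 0 0 0
0.4 0 0 0.04 0 0 0
0.4 0 0 0.025 0 0 0
0.4 0 0 0.016 0 0 0' | python3 shift.py
echo '0 0 0 0 0 0 0
0 0 0 0 0 0 0
0 0 0 0 0 0 0
0 0 0 0 0 0 0' | python3 shift.py
```

```text
time: 4.25
tool_pos: [0.547, 0.1278, 0.1871]
tool_rot: [-0.001, 0.7, 0.714, -0.001]
contact_force: [0.4, 0.2, -0.6]
gripper_width: 0.404
grasp_force: 0.0
time: 4.75
tool_pos: [0.549, 0.1278, 0.1913]
tool_rot: [0.001, 0.7, 0.714, 0.001]
contact_force: [-0.3, 0.3, -1.2]
gripper_width: 0.129
grasp_force: 60.6
```

```bash
echo '0 0 0 -0.009 0 0 0
0 0 0 -0.009 0 0 0
0 0 0 0 0 0 0' | python3 shift.py
echo '0 0 -0.03 0 0 0 0
0 0 -0.03 0 0 0 0
0 0 -0.03 0 0 0 0
0 0 0 0 0 0 0' | python3 shift.py
```

```text
time: 5.12
tool_pos: [0.5494, 0.1278, 0.2101]
tool_rot: [0.001, 0.7, 0.715, 0.001]
contact_force: [0.1, -0.8, -0.1]
gripper_width: 0.133
grasp_force: 60.7
time: 5.62
tool_pos: [0.4574, 0.1259, 0.2081]
tool_rot: [0.0, 0.699, 0.715, 0.0]
contact_force: [-0.0, -0.0, -1.3]
gripper_width: 0.13
grasp_force: 60.8
```

```bash
python3 - <<'E'
from h import *
print(togo([.467,-.106,.26],-.246))
E
```

```text
(array([-0.2321,  0.0047, -0.0519]), array([ 0.   , -0.   ,  0.267]))
```

```bash
echo '0 0 0 -0.04 0 0 0
0 -0.02 0 -0.012 0 0 0
0 -0.052 0 0 0 0 0
0 -0.055 0 0 0 0 0
0 -0.055 0.002 0 0 0 0' | python3 shift.py >/dev/null
echo '0 -0.05 0.003 0 0 0 0
0 0 0 0 0 0 0.134
0 0 0 0 0 0 0.133
0 0 0 0 0 0 0' | python3 shift.py
python3 - <<'E'
from h import *
print(togo([.467,-.106,.133],-.246))
import pickle
p=manip.camera_params("wrist");im=manip.grab_frame("wrist")
cv2.imwrite("pics/w3.png",im[:,:,::-1]);pickle.dump((p,im),open("w3.pkl","wb"))
E
```

```text
time: 6.75
tool_pos: [0.469, -0.1066, 0.2604]
tool_rot: [0.0, 0.788, 0.615, 0.0]
contact_force: [0.3, 0.6, -0.7]
gripper_width: 0.129
grasp_force: 60.8
(array([ 1.000e-04, -2.100e-03,  1.274e-01]), array([0.   , 0.   , 0.001]))
```

View pics/w3.png

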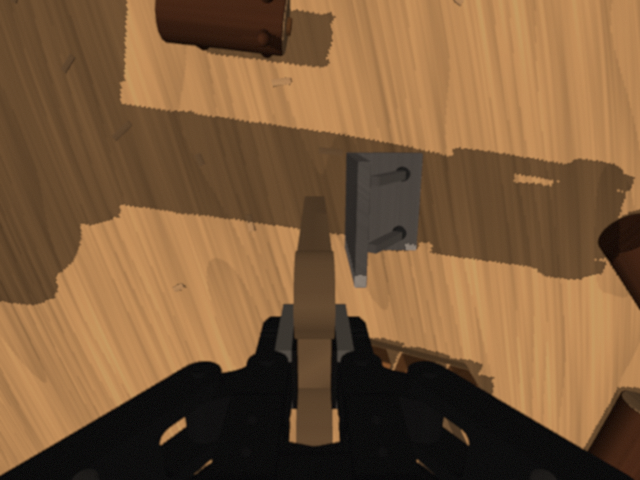

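```bash
echo '0 0 -0.002 0.045 0 0 0
0 0 0 0.05 0 0 0
0 0 0 0.032 0 0 0
0 0 0.012 0 0 0 0
0 0 0.01 0 0 0 0' | python3 shift.py
echo '0 0 0.004 0 0 0 0
0 0 0.002 0 0 0 0
0 0 0 0 0 0 0' | python3 shift.py
```

```text
time: 7.42
tool_pos: [0.49, -0.1115, 0.1352]
tool_rot: [0.001, 0.788, 0.615, 0.001]
contact_force: [-0.0, -1.0, 0.2]
gripper_width: 0.126
grasp_force: 60.7
time: 7.8
tool_pos: [0.494, -0.1124, 0.1339]
tool_rot: [0.0, 0.788, 0.615, 0.0]
contact_force: [0.2, -0.2, -0.7]
gripper_width: 0.128
grasp_force: 60.9
```

```bash
for i in 1 2 3; do echo '0 0 0.0015 0 0 0 0
0 0 0 0 0 0 0' | python3 shift.py | egrep 'pos|rot|contact'; done
```

```text
tool_pos: [0.4943, -0.1125, 0.1331]
tool_rot: [-0.001, 0.788, 0.615, -0.001]
contact_force: [-5.4, 0.8, 2.9]
tool_pos: [0.4946, -0.1125, 0.1326]
tool_rot: [-0.002, 0.788, 0.615, -0.002]
contact_force: [-8.0, 1.5, 2.7]
tool_pos: [0.4948, -0.1125, 0.1325]
tool_rot: [-0.004, 0.788, 0.615, -0.003]
contact_force: [-12.7, 3.3, 6.9]
```

```bash
echo '0 0 0 0 0 0 0
0 0 0 0 0 0 0
0 0 0 0 0 0 0
0 0 0 0 0 0 0' | python3 shift.py | egrep 'pos|contact'; echo '0 0 -0.02 0 0 0 0
0 0 -0.03 0 0 0 0
0 0 -0.02 0 0 0 0
0 0 0 0 0 0 0' | python3 shift.py; python3 -c "
from h import *
print(manip.state()['joint_pos'])"
```

```text
tool_pos: [0.4948, -0.1125, 0.1325]
contact_force: [-12.1, 2.9, 6.3]
time: 9.55
tool_pos: [0.4301, -0.0963, 0.1333]
tool_rot: [0.001, 0.789, 0.615, 0.001]
contact_force: [0.0, -1.8, 0.5]
gripper_width: 0.132
grasp_force: 60.8
[-3.89663639e-01 -3.34496318e-01  2.12788298e+00  3.14191253e-04
  1.34582034e+00 -1.43368824e-01]
```

```bash
echo '0 0 0 0 0 0 0.1745
0 0 0 0 0 0 0.1745
0 0 0 0 0 0 0.1745
0 0 0 0 0 0 0.1745
0 0 0 0 0 0 0.1745' | python3 shift.py>/dev/null; echo '0 0 0 0 0 0 0.1745
0 0 0 0 0 0 0.1745
0 0 0 0 0 0 0.1745
0 0 0 0 0 0 0.1745
0 0 0 0 0 0 0' | python3 shift.py; python3 -c "
from h import *
d=np.array([.970,-.2435])
f=np.array([.4998,-.114])-d*.035
print(f,togo([*f,.133],-.246-np.pi/2),manip.state()['joint_pos'])"
```

```text
time: 10.8
tool_pos: [0.4312, -0.0967, 0.1336]
tool_rot: [0.0, 0.993, -0.122, 0.001]
contact_force: [0.4, 0.2, -1.5]
gripper_width: 0.13
grasp_force: 60.8
[ 0.46585   -0.1054775] (array([0.0357, 0.0001, 0.0007]), array([ 0.   , -0.002,  0.002])) [-3.89523682e-01 -3.30803112e-01  2.12450877e+00  2.19432247e-04
  1.34622788e+00  1.42503235e+00]
```

```bash
echo '0 0.015 0 0 0 0 0
0 0.013 0 0 0 0 0
0 0.003 0 0 0 0 0
0 0 0 0 0 0 0' | python3 shift.py| egrep 'pos|contact'; for i in 1 2 3 4; do echo '0 0.0015 0 0 0 0 0
0 0 0 0 0 0 0' | python3 shift.py | egrep 'pos|contact'; done
```

```text
tool_pos: [0.4603, -0.1039, 0.1332]
contact_force: [0.0, 0.5, -0.7]
tool_pos: [0.4615, -0.1043, 0.1333]
contact_force: [-0.6, -0.2, 0.0]
tool_pos: [0.4632, -0.1047, 0.1334]
contact_force: [0.8, 0.4, -1.2]
tool_pos: [0.4647, -0.105, 0.1334]
contact_force: [-0.2, -0.4, -0.6]
tool_pos: [0.4654, -0.1052, 0.1331]
contact_force: [-4.4, 1.4, 2.3]
```

```bash
echo '0 0.001 0 0 0 0 0
0 0 0 0 0 0 0
0 0 0 0 0 0 0
0 0 0 0 0 0 0
0 0 0 0 0 0 0' | python3 shift.py| egrep 'pos|rot|contact';  echo '0 -0.02 0 0 0 0 0
0 -0.03 0 0 0 0 0
0 0 0 -0.05 0 0 0
0 0 0 -0.05 0 0 0
0 0 0 -0.05 0 0 0' | python3 shift.py; python3 -c "
from h import *
print(togo([.4907,-.3302,.285],-.518),manip.state()['joint_pos'])"
```

```text
tool_pos: [0.4655, -0.1052, 0.133]
tool_rot: [-0.0, 0.992, -0.122, -0.002]
contact_force: [-7.3, 1.8, 4.0]
time: 13.55
tool_pos: [0.4187, -0.0935, 0.2849]
tool_rot: [0.0, 0.992, -0.123, 0.001]
contact_force: [0.7, -0.3, -0.5]
gripper_width: 0.132
grasp_force: 60.8
(array([1.274e-01, 2.121e-01, 2.000e-04]), array([ 1.000e-03, -2.000e-03, -1.299e+00])) [-3.93653745e-01 -4.69869369e-01  1.97223012e+00  2.25184337e-04
  1.63717779e+00  1.42288337e+00]
```

```bash
echo '0 0.0255 0.0424 0 0 0 0
0 0.0255 0.0424 0 0 0 0
0 0.0255 0.0424 0 0 0 0
0 0.0255 0.0424 0 0 0 0
0 0.0255 0.0424 0 0 0 0' | python3 shift.py >/dev/null; echo '0 0 0 0 0 0 -0.1625
0 0 0 0 0 0 -0.1625
0 0 0 0 0 0 -0.1625
0 0 0 0 0 0 -0.1625' | python3 shift.py >/dev/null;echo '0 0 0 0 0 0 -0.1625
0 0 0 0 0 0 -0.1625
0 0 0 0 0 0 -0.1625
0 0 0 0 0 0 -0.1625
0 0 0 0 0 0 0' | python3 shift.py 
python3 - <<'E'
from h import *
print(togo([.4907,-.3302,.22],-.518))
import pickle
p=manip.camera_params("wrist");im=manip.grab_frame("wrist")
cv2.imwrite("pics/w4.png",cv2.resize(im[100:340,220:440,::-1],None,fx=2.5,fy=2.5,interpolation=cv2.INTER_CUBIC));pickle.dump((p,im),open("w4.pkl","wb"))
E
```

```text
time: 15.3
tool_pos: [0.4909, -0.3303, 0.2832]
tool_rot: [0.0, 0.865, 0.502, 0.0]
contact_force: [0.3, 1.3, -1.2]
gripper_width: 0.13
grasp_force: 60.8
(array([ 0.    , -0.0003,  0.0632]), array([ 0.001,  0.   , -0.   ]))
```

View pics/w4.png

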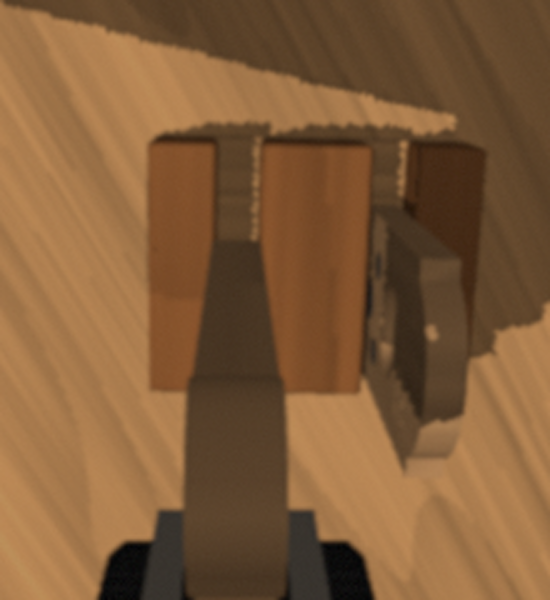

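```bash
python3 - <<'E'
from h import *
import pickle
p,im=pickle.load(open("w4.pkl","rb"));s=manip.state();T=Q(s["tool_rot"]).inv()
g=lambda x,y,z:(T.apply(onz(p,(220+(x+.5)/2.5-.5,100+(y+.5)/2.5-.5),z)-s["tool_pos"])*1000).round(1)
print("foot",g(211,240,.185),g(265,240,.185))
print("slot",g(216,145,.045),g(264,145,.045))
gray=cv2.cvtColor(im,cv2.COLOR_RGB2GRAY)
for r in(165,175,185,192,200,210,220):print(r,gray[r,296:334].tolist())
E
```

```text
foot [35.4 -6.9 98.2] [35.5  6.3 98.2]
slot [ 48.2  -8.4 238.2] [ 48.3   9.8 238.2]
165 [93, 92, 92, 91, 90, 92, 91, 91, 85, 70, 59, 60, 66, 68, 69, 69, 68, 69, 68, 68, 67, 68, 68, 68, 74, 91, 106, 98, 82, 83, 90, 93, 95, 96, 93, 92, 89, 88]
175 [92, 90, 91, 88, 90, 91, 90, 89, 83, 68, 59, 62, 68, 69, 69, 68, 68, 69, 69, 70, 69, 68, 69, 66, 73, 86, 93, 84, 80, 86, 91, 92, 95, 94, 91, 92, 89, 87]
185 [90, 89, 89, 89, 88, 89, 90, 90, 79, 67, 60, 62, 70, 70, 70, 70, 71, 70, 70, 70, 70, 70, 68, 70, 79, 91, 96, 85, 82, 88, 94, 94, 95, 92, 92, 89, 89, 88]
192 [89, 90, 89, 89, 88, 88, 90, 87, 80, 65, 59, 66, 71, 73, 74, 75, 73, 73, 73, 73, 73, 73, 72, 73, 83, 102, 106, 89, 83, 88, 95, 96, 94, 93, 92, 89, 88, 88]
200 [88, 89, 88, 88, 88, 89, 89, 81, 69, 59, 55, 54, 54, 54, 56, 54, 54, 54, 54, 53, 51, 54, 53, 53, 51, 54, 51, 57, 67, 83, 92, 96, 94, 93, 91, 89, 90, 88]
210 [86, 86, 86, 86, 87, 85, 76, 62, 56, 56, 54, 56, 55, 55, 55, 54, 55, 54, 56, 54, 52, 53, 53, 54, 53, 52, 53, 53, 52, 61, 79, 90, 94, 92, 91, 89, 89, 90]
220 [92, 92, 92, 91, 87, 74, 60, 55, 55, 56, 56, 55, 55, 55, 54, 55, 55, 55, 55, 55, 55, 55, 57, 57, 58, 58, 56, 59, 59, 58, 62, 72, 84, 91, 91, 89, 91, 92]
```

```bash
echo '0 0 0 0.045 0 0 0
0 0 0 0.05 0 0 0
0 0 0 0.035 0 0 0
0 0 0 0 0 0 0' | python3 shift.py|egrep 'pos|contact'; echo '0 0 0 0.006 0 0 0
0 0 0 0.006 0 0 0
0 0 0 0 0 0 0' | python3 shift.py|egrep 'pos|contact'
```

```text
tool_pos: [0.4888, -0.3285, 0.1494]
contact_force: [-1.0, 0.7, -0.3]
tool_pos: [0.4909, -0.3304, 0.1421]
contact_force: [1.2, 0.1, -0.4]
```

```bash
for i in 1 2 3; do echo '0 0 0 0.003 0 0 0
0 0 0 0.003 0 0 0
0 0 0 0 0 0 0' | python3 shift.py|egrep 'pos|contact'; done
```

```text
tool_pos: [0.4904, -0.33, 0.1349]
contact_force: [0.2, -0.3, 0.0]
tool_pos: [0.4904, -0.3299, 0.1288]
contact_force: [-0.1, -0.5, -0.6]
tool_pos: [0.4904, -0.3299, 0.1229]
contact_force: [-0.3, -0.3, -0.4]
```

```bash
for i in 1 2 3 4; do echo '0 0 0 0.0025 0 0 0
0 0 0 0 0 0 0' | python3 shift.py|egrep 'pos|contact'; done
```

```text
tool_pos: [0.4905, -0.33, 0.1206]
contact_force: [-0.2, 0.2, -0.3]
tool_pos: [0.4905, -0.33, 0.118]
contact_force: [0.3, 0.8, -1.1]
tool_pos: [0.4904, -0.33, 0.1154]
contact_force: [-0.3, -0.2, -0.1]
tool_pos: [0.4904, -0.33, 0.113]
contact_force: [0.1, -0.3, -2.0]
```

```bash
echo '0 0 0 0.002 0 0 0
0 0 0 0 0 0 0' | python3 shift.py|egrep 'pos|contact'; echo '0.22 0 0 0 0 0 0
0.35 0 0 0 0 0 0
0.35 0 0 0 0 0 0
0.35 0 0 0 0 0 0' | python3 shift.py; 
```

```text
tool_pos: [0.4905, -0.33, 0.1111]
contact_force: [-0.3, 1.1, -1.0]
time: 19.1
tool_pos: [0.4907, -0.3301, 0.1114]
tool_rot: [0.0, 0.864, 0.503, 0.0]
contact_force: [-0.7, 0.0, 0.2]
gripper_width: 0.355
grasp_force: 0.0
```

```bash
echo '0.35 0 0 -0.02 0 0 0
0.35 0 0 -0.03 0 0 0
0.35 0 0 -0.05 0 0 0
0.35 0 0 -0.05 0 0 0
0.35 0 0 -0.03 0 0 0' | python3 shift.py; echo '0.35 0.05 -0.02 0 0 0 0
0.35 0.05 -0.02 0 0 0 0
0.35 0 0 0 0 0 0
0.35 0 0 0 0 0 0' | python3 shift.py|grep pos
python3 - <<'E'
from h import *
R_=lambda a,f:cv2.resize(a[:,:,::-1],None,fx=f,fy=f,interpolation=cv2.INTER_CUBIC)
w=manip.grab_frame("wrist");s=manip.grab_frame("side")
cv2.imwrite("pics/f.png",np.hstack([R_(w[140:380,200:440],1.6),R_(s[130:226,330:426],4)]))
E
```

```text
time: 19.73
tool_pos: [0.4914, -0.3308, 0.297]
tool_rot: [0.003, 0.864, 0.503, 0.001]
contact_force: [-0.1, -0.0, -0.3]
gripper_width: 0.351
grasp_force: 0.0
tool_pos: [0.5054, -0.2237, 0.2926]
```

View pics/f.png

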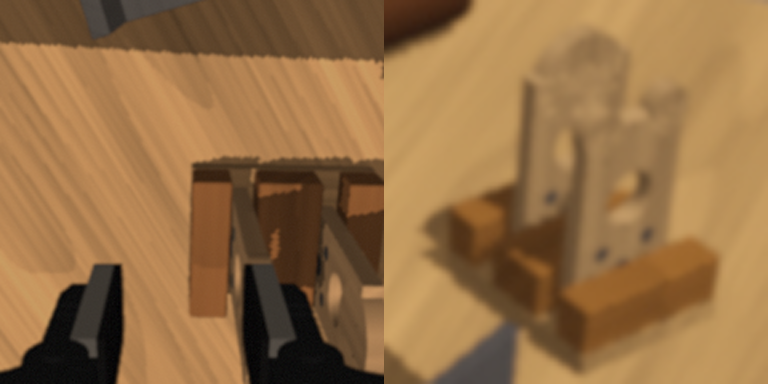

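The bear stands in the empty slot, centred and clear of the gripper, with the domed blank unmoved beside it.

```bash
python3 -c "
from plant import manip
print(manip.job_done())"
```

```text
the job is handed in; nothing more can be done
None
```

I handed the job in at about 20 s: the bear was checked back-first and edge-on against the angle plate, then stood in the empty slot and released, and the other pieces were not touched. The hand-in printed no verdict.

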